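# Reset the sliding end of the drying rack

## Robot

A 6-joint arm with a two-finger parallel gripper is mounted at the origin on the work surface. World frame = base frame: x ahead of the robot, y to its left, z up, the work surface at z = 0. Lengths are in m, angles in degrees, forces in N, time in s.
With the tool pointing down it reaches from about 0.275 to 0.75 m from the base axis. Payload 10.2 kg.
Tool frame: the origin (TCP) lies on the mounting face of the last link; the fingertips stand 166 mm ahead of it and the grasp point (between the pads) lies robot.hold_point_z ahead of it (robot.hold_point_z is the distance from the TCP to the grasp point, in m); z points along the fingers, y is the line along which they close (so a half turn about z gives the same grasp; the last joint's range is limited). The gripper opens to 88 mm and grips with 3 to 60 N. Pads are 18 mm wide; open, the fingers measure 123 mm over their backs; the gripper's body (75 mm by 187 mm) begins 45 mm behind the grasp point.
Start: joints at [-87.055, 17.928, 85.812, -0, 76.261, -12.8], TCP at [0.142, -0.505, 0.405] pointing down, gripper open.
Joint ranges: [-168.41, 168.41], [-55.51, 124.54], [10.69, 146.95], [-70.63, 250.63], [1, 178], [-165.06, 165.06]. Speed limits (degrees/s): [136.94, 136.94, 172.46, 180, 180, 180].

## Interface

Orientations are given as a 3x3 rotation matrix whose columns are the frame's x, y, z axes.
In Python, from cell import robot gives the robot as it stands. Calls block until the motion is done:
- robot.move_pose(position, orientation): joint-space move of the TCP to a pose.
- robot.line_to(position, velocity=0.15, frame=None): straight line of the TCP; frame=None keeps the orientation; velocity is the mean speed in m/s.
- robot.move_joints(angles): joint-space move.
- robot.set_gripper(opening, f_grip=None): opening from 0.0 (shut) to 1.0 (fully open); f_grip is the grip in N (None keeps the last); returns when the fingers have stopped.
- robot.pause(seconds).
- robot.ik(position, orientation): joint angles nearest the present ones, or None.
- robot.snapshot(name): name is "scene" or "top" or "wrist"; returns a dict with "pixels" (384x512x3 uint8, red, green, blue), "z_map" (384x512 float32, m along the optical axis (not along the pixel's ray), 0 where there is no reading), "intrinsics" (3x3 intrinsics, pixels), "R" (3x3) and "t" (3): a world point X has camera coordinates R X + t; the wrist camera has in their place "tool_from_camera" (4x4, takes a point from camera to tool coordinates, whose origin is the TCP and whose axes are the flange's). Camera axes: x right, y down, z forward; pixel columns grow to the right and rows downward; lengths in m; the calibration is good to about 2 mm. A picture is of the moment at which its call begins: read the wrist's pose just before it.
A pose or a line that the arm cannot do raises robot.PlanningError and nothing moves.
- robot.close_job(): hands the job in; it is judged then, once.
Readings, each from a call of its own:
- robot.current_clock(): time.
- robot.current_joint_pos(): joint angles.
- robot.current_dq(): joint speeds.
- robot.current_effort(): joint torques, N m.
- robot.current_position(): TCP position.
- robot.current_tcp_rot(): TCP orientation.
- robot.current_contact_force(): force on the tool from outside, world axes, zero at the start.
- robot.current_moment(): the same for the moment, N m.
- robot.current_opening(): opening from 0.0 (shut) to 1.0 (fully open).
- robot.current_gripper_force(): force on a finger pad.
Only numpy, scipy, OpenCV 4.12 (cv2) and the standard library are available. Lean on these libraries where they do the work, as an engineer would, in place of code of your own. Each camera call takes 0.05 s, during which the arm holds its last target. There are 200 camera calls.

## Task

Narrow the bay of the dish drying rack: squeeze the release lever against the grip post of its sliding end frame, hold it squeezed while sliding the frame out of the parking slot to the middle one of the three narrow notches, and let go so that the latch drops fully home there. Never force the frame against the latch, and leave the boards and the other kitchen things where they are.

Things in the scene. Friction and masses are not known exactly. Their poses are not given: they have to be found in the camera images.
- post_top (a point): Centre of the top of the sliding frame's fixed grip post, 126 mm above the worktop. Upright, grey, 14 mm thick along the rack, 32 mm wide across it, foot at 38 mm. Axes as the rack's: y runs along the slide, towards the chopping boards. Pinch post and lever together from above, fingers closing along y, fingertips 25 to 40 mm below the tops. A wire hoop 108 mm high stands 119 mm from the post in +y.
- lever_top (a point): Centre of the top of the release lever, 125 mm above the worktop when let go: an upright grey bar 10 mm thick, 32 mm wide, on the post's +y side, 20 mm clear of it (32 mm centre to centre). Post and lever measure 44 mm over their outer faces, about 29 mm when fully squeezed.
- lever (a joint): Angle of the release lever about its pivot, 36 mm above the worktop: 0 let go (latch fully down), 0.21 rad fully squeezed against its stop. A spring returns it: 3 to 5 N at the top squeeze it. About 0.12 when the latch rests on the flat top between notches; below 0.03 when the latch is home in a notch.
- frame (a joint): Position of the sliding frame (m), growing in the rack's +y. About 0 in the wide parking slot (52 mm long); nominally 0.065, 0.115, 0.165 with the latch in the first, middle, third narrow notch. The toothed strip is screwed down through long holes: all its slots and notches together may lie up to 15 mm either way, so find the notch by feel. Drag 2 to 5 N.
- pawl: Latch: dark steel tooth 10 mm long (y), 18 wide, 22 high on the lever's foot, 74 mm from the post in +y; origin under its tip. Goes 5 mm down into square notches 13 mm long with 37 mm flat tops between. Squeezing lifts it 9 mm. Let go on a flat top it rides there on its spring, drops in when the frame is pushed on (+y, by the post) and then stops the frame. Over 30 N on it is forcing.
- rack: Steel drying rack fixed to the worktop, 475 mm long (195 mm to the -y side of this origin, 280 mm to the +y side), 170 mm wide. Origin on the worktop under the middle line of the slide; the post stands at x = 0, y = -110 mm + the frame's joint value. Two chopping boards stand in a slotted holder at the +y end, up to 182 mm high.
- board_a: Wooden chopping board, 220 x 12 x 160 mm, standing in the rack's holder, about 225 mm from the rack origin in +y. Leave it alone.
- board_b: White plastic chopping board, 200 x 12 x 140 mm, standing in the rack's holder behind the wooden one. Leave it alone.
- mug: White mug, 80 mm across, 90 mm high, beyond the rack. Leave it alone.
- tumbler: Glass tumbler, 68 mm across, 100 mm high, on the robot's side of the rack. Leave it alone.
- soap: Amber soap bottle, 68 mm across, 170 mm high, on the right. Leave it alone.
- bowl: Blue bowl, 140 mm across, 60 mm high, on the left. Leave it alone.
- jar: Glass jar, 70 mm across, 100 mm high, on the right. Leave it alone.

How it is judged (in metres and radians):
On the way, in this order (a step that is already met when the one before it is completed fails the run):
1. the lever is squeezed with the frame still in the parking slot (value of joint lever above 0.13 rad and value of joint frame below 0.03 m), for 0.1 s.
2. the frame is brought near the middle notch with the latch lifted clear (value of joint lever above 0.09 rad and value of joint frame between 0.08 and 0.15 m), for 0.05 s.
At the end, for the whole second after the job is handed in: The latch is fully down (lever angle below 0.03 rad) in the middle notch (frame at 0.115 m, within 19 mm; the notch itself decides the exact place) and the frame is at rest (value of joint lever below 0.03 rad and value of joint frame between 0.096 and 0.134 m and linear speed of pawl below 0.01 m/s); the robot touches nothing.
It fails at once if the frame is forced against its latch: over 30 N on the latch tooth (contact force between pawl and anything else above 30 N).
It fails at once if a chopping board is displaced by more than 20 mm (distance of any of board_a, board_b from where it was at the start of the episode above 0.02 m).
It fails at once if another kitchen thing is displaced by more than 20 mm (distance of any of mug, tumbler, soap, bowl, jar from where it was at the start of the episode above 0.02 m).
It also fails if it takes over 38 s, if anything falls off the work surface, if the arm or the gripper's body presses on something with over 40 N, if the wrist force passes 120 N, or if a joint passes its speed limit or range.

## Working session

There is one attempt and no reset: what is moved stays moved. The work goes in short steps, each a Python script; the robot and the scene stay as the last script left them, time stands still between calls to the robot, and variables do not carry over. Pictures are saved under pics/ and viewed, at most 10 in all, crops included, and the job is handed in when it is done.

```bash
mkdir -p pics; ls; python3 - <<'E'
from cell import robot
import cv2,numpy as np
for n in("scene","top"):
    s=robot.snapshot(n); cv2.imwrite(f"pics/{n}0.png",s["pixels"][:,:,::-1]); np.savez(f"{n}0.npz",**s)
    print(n,np.round(s["intrinsics"],1).tolist(),np.round(s["R"],3).tolist(),np.round(s["t"],3).tolist())
print(robot.current_clock(),robot.hold_point_z,robot.current_tcp_rot())
E
```

```text
pics
scene [[407.5, 0.0, 254.0], [0.0, 407.5, 190.3], [0.0, 0.0, 1.0]] [[-0.573, 0.819, 0.016], [0.628, 0.451, -0.634], [-0.527, -0.354, -0.773]] [0.272, -0.284, 1.702]
top [[380.2, 0.0, 263.7], [0.0, 380.2, 183.8], [0.0, 0.0, 1.0]] [[0.015, -1.0, 0.013], [-0.991, -0.016, -0.135], [0.135, -0.011, -0.991]] [0.037, 0.553, 1.23]
0.1 0.1473 [[ 9.62476936e-01  2.71363496e-01 -3.40572370e-05]
 [ 2.71363350e-01 -9.62476271e-01  1.16596002e-03]
 [ 2.83619703e-04 -1.13145151e-03 -9.99999320e-01]]
```

View pics/top0.png

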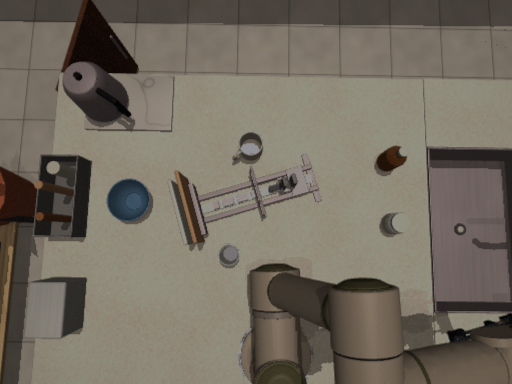

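View pics/scene0.png

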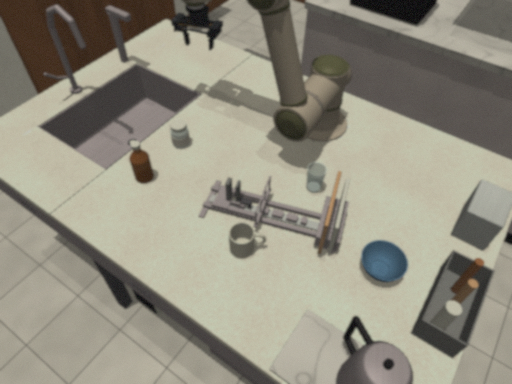

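The top view shows the rack running from about (315,178) to (185,210), with the boards at the left end. The grip post and lever are near (292,181) and (280,187). The scene view shows the same two uprights at (229,190) and (238,193). I'll zoom in and get 3D positions.

```bash
python3 - <<'E'
import cv2,numpy as np
for n in("scene","top"):
    s=np.load(f"{n}0.npz"); K,R,t,z=s["intrinsics"],s["R"],s["t"],s["z_map"]
    v,u=np.mgrid[:384,:512]; c=np.stack([(u-K[0,2])/K[0,0]*z,(v-K[1,2])/K[1,1]*z,z],-1)
    W=(c-t)@R; np.save(f"{n}W.npy",W)
    m=(z>0)&(W[...,2]>.09)&(W[...,2]<.2)
    roi=np.zeros_like(m)
    if n=="top": roi[160:250,165:330]=1
    else: roi[165:250,195:355]=1
    k,l,st,ce=cv2.connectedComponentsWithStats((m&roi).astype(np.uint8))
    for i in range(1,k):
        P=W[l==i]
        if len(P)>3: print(n,len(P),ce[i].round(1),P.mean(0).round(3),P.min(0).round(3),P.max(0).round(3))
    # rack low structure yaw: pixels at z 0.015..0.06
    m2=(z>0)&(W[...,2]>.012)&(W[...,2]<.05)&(roi>0)
    P=W[m2][:,:2].astype(np.float32); print("rect",cv2.minAreaRect(P))
a=cv2.imread("pics/top0.png")[150:225,225:330]; b=cv2.imread("pics/scene0.png")[165:240,195:300]
cv2.imwrite("pics/z0.png",cv2.resize(np.vstack([a,b]),None,fx=4,fy=4,interpolation=cv2.INTER_CUBIC))
E
```

```text
scene 84 [316.3 171.6] [0.333 0.159 0.097] [0.293 0.121 0.09 ] [0.359 0.187 0.105]
scene 306 [329.9 207.1] [0.495 0.286 0.17 ] [0.36  0.242 0.092] [0.574 0.314 0.186]
scene 80 [227.8 184.4] [ 0.566 -0.043  0.113] [ 0.546 -0.056  0.091] [ 0.582 -0.035  0.129]
scene 80 [261.7 195.3] [0.534 0.069 0.106] [0.453 0.042 0.092] [0.603 0.094 0.111]
scene 294 [339.5 210. ] [0.473 0.31  0.15 ] [0.359 0.271 0.091] [0.549 0.339 0.166]
scene 55 [237.  186.5] [ 0.557 -0.013  0.114] [ 0.538 -0.024  0.091] [ 0.569 -0.006  0.127]
scene 5 [245.6 223.2] [0.645 0.085 0.091] [0.643 0.08  0.09 ] [0.647 0.09  0.094]
scene 4 [228.5 232.5] [0.703 0.063 0.091] [0.7   0.059 0.09 ] [0.707 0.067 0.093]
scene 4 [243.5 243. ] [0.708 0.122 0.092] [0.704 0.119 0.091] [0.71  0.125 0.094]
rect ((0.5301943421363831, 0.11058513820171356), (0.31759119033813477, 0.4630916118621826), 41.00886535644531)
top 96 [257.1 189.2] [0.526 0.067 0.107] [0.448 0.041 0.101] [0.603 0.09  0.113]
top 1161 [183.6 209.2] [0.456 0.285 0.152] [0.355 0.238 0.09 ] [0.57  0.337 0.187]
top 61 [293.3 178.6] [ 0.559 -0.046  0.12 ] [ 0.545 -0.057  0.09 ] [ 0.576 -0.037  0.13 ]
top 43 [283.6 181.5] [ 0.55  -0.016  0.119] [ 0.535 -0.025  0.095] [ 0.566 -0.008  0.131]
top 32 [227.5 245.9] [0.348 0.155 0.099] [0.338 0.125 0.094] [0.354 0.181 0.104]
rect ((0.48253193497657776, 0.07286721467971802), (0.25365766882896423, 0.4415864646434784), 10.190767288208008)
```

View pics/z0.png

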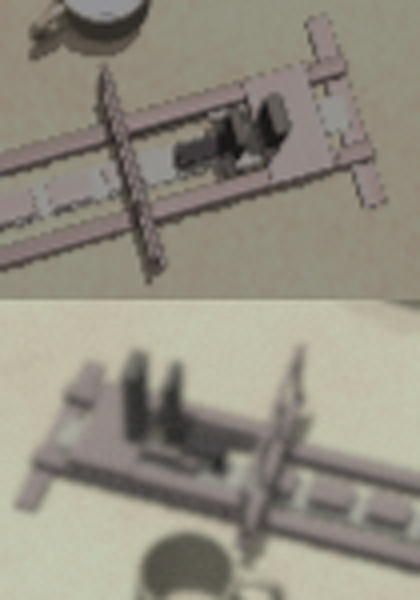

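```bash
cat > h.py <<'E'
from cell import robot
import cv2,numpy as np
E
python3 - <<'E'
from h import *
from scipy.spatial.transform import Rotation
W=np.load("topW.npy"); S=np.load("sceneW.npy")
def sel(W,lo,hi,x,y): m=(W[...,2]>lo)&(W[...,2]<hi)&(W[...,0]>x[0])&(W[...,0]<x[1])&(W[...,1]>y[0])&(W[...,1]<y[1]); return W[m]
for A in(W,S):
    H=sel(A,.1,.115,(.44,.61),(.035,.1)); B=sel(A,.14,.19,(.3,.62),(.22,.36))
    for P in(H,B):
        vx,vy,_,_=cv2.fitLine(P[:,:2].astype(np.float32),cv2.DIST_HUBER,0,.01,.01).ravel(); print("rack x angle",np.degrees(np.arctan2(vy,vx)).round(2)%180,P.mean(0).round(4))
    for y in((-.07,-.033),(-.03,0)):
        P=sel(A,.121,.135,(.52,.6),y); print("top",len(P),P.mean(0).round(4),P.min(0).round(3),P.max(0).round(3))
a=np.radians(16.5); yr=np.array([-np.sin(a),np.cos(a),0]); 
R=np.column_stack([np.cross(-yr,[0,0,-1.]),-yr,[0,0,-1.]]); print(np.linalg.det(R))
p=np.array([.558,-.046,0])+yr*.0075
robot.move_pose([p[0],p[1],.40],R)
T=robot.current_position(),robot.current_tcp_rot(); s=robot.snapshot("wrist"); np.savez("w1.npz",p=T[0],Rt=T[1],**s)
cv2.imwrite("pics/w1.png",s["pixels"][:,:,::-1]); print(T[0],robot.current_clock(),robot.current_contact_force(),np.round(s["tool_from_camera"],3))
E
```

```text
rack x angle 17.18 [0.5258 0.0665 0.1067]
rack x angle 14.91 [0.457  0.2857 0.1677]
top 45 [ 0.5606 -0.0467  0.126 ] [ 0.545 -0.057  0.121] [ 0.576 -0.038  0.13 ]
top 29 [ 0.5518 -0.0157  0.1248] [ 0.538 -0.023  0.121] [ 0.566 -0.01   0.131]
rack x angle 17.49 [0.5344 0.0695 0.1067]
rack x angle 13.19 [0.4745 0.2943 0.1696]
top 33 [ 0.5638 -0.0454  0.125 ] [ 0.547 -0.056  0.121] [ 0.578 -0.038  0.129]
top 24 [ 0.5521 -0.0155  0.1242] [ 0.538 -0.024  0.121] [ 0.567 -0.009  0.127]
1.0000000000000002
[ 0.55581577 -0.03959374  0.39999374] 2.375 [ 0.28197789  0.64187236 -0.1616512 ] [[ 0.001 -0.956 -0.294  0.075]
 [ 1.     0.001 -0.001  0.   ]
 [ 0.001 -0.294  0.956  0.02 ]
 [ 0.     0.     0.     1.   ]]
```

View pics/w1.png

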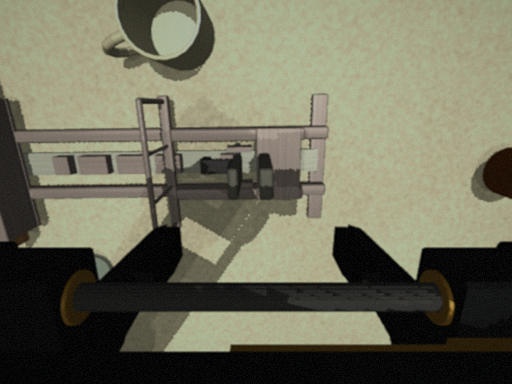

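The wrist view shows the rails running nearly horizontally across the picture, so the yaw is right to within about 1°. The post is at (265,175), the lever at (234,176), the latch at about (212,163), the end bar at (318,155) and the strip's notches at about col 77, 113 and 153. I'll measure the rail yaw, the post and the notches in one go.

```bash
python3 - <<'E'
from h import *
s=np.load("w1.npz"); K,z,T=s["intrinsics"],s["z_map"],s["tool_from_camera"]
v,u=np.mgrid[:384,:512]; c=np.stack([(u-K[0,2])/K[0,0]*z,(v-K[1,2])/K[1,1]*z,z],-1)
W=(c@T[:3,:3].T+T[:3,3])@s["Rt"].T+s["p"]; W[z==0]=9
ok=(v<235)
# rail: yaw from far-rail pixels
m=ok&(np.abs(v-134)<9)&(u>180)&(u<250)|ok&(np.abs(v-134)<9)&(u>20)&(u<130); m&=(W[...,2]>.012)&(W[...,2]<.06)
P=W[m][:,:2].astype(np.float32); l=cv2.fitLine(P,cv2.DIST_HUBER,0,.01,.01).ravel(); l=l*np.sign(l[1]); print("rail z",W[m][:,2].mean(),"yaw",np.degrees(np.arctan2(-l[0],l[1])))
a=np.arctan2(-l[0],l[1]); xr=np.array([np.cos(a),np.sin(a)]); yr=np.array([-np.sin(a),np.cos(a)])
near=ok&(W[...,0]>.4)&(W[...,0]<.65)
for nm,lo,hi,b in(("post",.12,.135,(-.07,-.033)),("lever",.118,.135,(-.03,.0))):
    m=near&(W[...,2]>lo)&(W[...,2]<hi)&(W[...,1]>b[0])&(W[...,1]<b[1]); Q=W[m]
    C=cv2.minAreaRect(Q[:,:2].astype(np.float32)); print(nm,m.sum(),C,Q[:,:2]@yr@np.ones(1) if 0 else (np.ptp(Q[:,:2]@yr)))
    if nm=="post": p0=np.array(C[0])
D=W[...,:2]-p0; X=D@xr; Y=D@yr
m=near&(W[...,2]>.01)&(W[...,2]<.06)&(u>290); print("end bar Y min",np.percentile(Y[m],[1,5]), "X range",X[m].min(),X[m].max())
# strip profile
g=s["pixels"].mean(2)
for y0 in np.arange(.02,.32,.004):
    q=near&(np.abs(X)<.008)&(np.abs(Y-y0)<.002)&(W[...,2]<.07)
    if q.sum(): print(f"{y0*1e3:.0f}:{np.median(W[...,2][q])*1e3:.0f}/{g[q].mean():.0f}",end=" ")
E
```

```text
rail z 0.0266043161723772 yaw 17.470736
post 462 ((0.5604692697525024, -0.046348296105861664), (0.032060593366622925, 0.013350730761885643), 17.252588272094727) 0.013386648293905484
lever 335 ((0.5513850450515747, -0.015931596979498863), (0.031404100358486176, 0.009790227748453617), 15.817681312561035) 0.010083063049921848
end bar Y min [-0.31783182 -0.31012482] X range -0.05086752529607246 0.046688341940379796
20:9/142 24:8/151 28:9/103 40:43/40 44:44/50 48:44/52 52:44/53 56:44/50 60:44/57 64:44/60 68:43/54 72:44/29 76:43/29 80:43/65 84:9/134 88:9/98 92:9/118 96:9/129 100:9/139 104:8/142 108:13/85 112:25/82 116:38/100 120:38/93 124:38/72 128:24/70 132:24/105 136:24/118 140:24/129 148:9/157 152:9/138 156:24/119 160:24/124 164:24/123 168:24/122 172:24/123 176:24/123 180:24/122 184:24/121 188:24/122 192:23/133 200:9/152 204:16/75 208:24/120 212:24/119 216:24/120 220:24/119 224:24/119 228:24/119 232:24/118 236:24/119 240:24/124 252:10/90 256:20/69 260:24/116 264:24/117 268:24/118 272:24/123 276:24/135 284:9/139 288:9/142 292:9/143 296:9/142 300:9/143 304:9/142 308:9/142 312:10/94 316:36/43
```

Yaw is about 17.3°. The middle notch lies about 199.5 mm from the post and the latch 74 mm, so the frame needs about +125 mm, and the flat top before it spans roughly +77 to +123 mm. Plan: grip, slide +100 mm, release, then push by the post in small steps.

```bash
cat >> h.py <<'E'
a=np.radians(17.3); yr=np.array([-np.sin(a),np.cos(a),0])
R=np.column_stack([np.cross(-yr,[0,0,-1.]),-yr,[0,0,-1.]])
post0=np.array([.5605,-.0463,0]); Z=np.array([0,0,1.])
def at(d,z=.259): return post0+yr*d+Z*z        # d: TCP offset along the slide from the post's first place
def stat(k=""):
    p=robot.current_position(); print(k,"d",round(float((p-post0)@yr)*1e3,1),"z",round(p[2],4),"F",np.round([robot.current_contact_force()@yr,robot.current_contact_force()[2]],1),"open mm",round(robot.current_opening()*88,1),"grip",np.round(robot.current_gripper_force(),1),"t",round(robot.current_clock(),2))
E
python3 - <<'E'
from h import *
robot.move_pose(at(.0075,.32),R); stat("above")
robot.line_to(at(.0075),.12); stat("down")
robot.set_gripper(.25,f_grip=20); robot.pause(.3); stat("grip")
E
```

```text
above d 7.0 z 0.3207 F [0.1 0.8] open mm 88.2 grip 0.0 t 2.79
down d 7.3 z 0.2603 F [-0.5  0.1] open mm 88.0 grip 0.0 t 3.45
grip d 7.4 z 0.2591 F [-1.5  1.6] open mm 31.0 grip 19.0 t 4.65
```

31 mm over the faces at fingertip height matches a full squeeze. Now the slide.

```bash
python3 - <<'E'
from h import *
for d in (.0275,.0475,.0675,.0875,.1075):
    robot.line_to(at(d),.06); stat()
    if abs(robot.current_contact_force()@yr)>15: print("STOP"); break
else:
    robot.pause(.2); stat("there")
    w=robot.current_position(),robot.current_tcp_rot(); s=robot.snapshot("wrist"); cv2.imwrite("pics/w2.png",s["pixels"][:,:,::-1])
E
```

```text
d 28.3 z 0.2591 F [2.4 3. ] open mm 31.0 grip 18.9 t 5.13
 d 48.1 z 0.2591 F [2.  3.2] open mm 30.7 grip 18.9 t 5.62
 d 68.1 z 0.2591 F [2.  3.8] open mm 31.0 grip 18.9 t 6.1
 d 88.1 z 0.2591 F [2.1 4.2] open mm 30.9 grip 18.9 t 6.58
 d 108.1 z 0.259 F [2.2 4.2] open mm 31.0 grip 18.9 t 7.07
there d 107.5 z 0.2591 F [1.8 4. ] open mm 30.9 grip 19.0 t 7.27
```

View pics/w2.png

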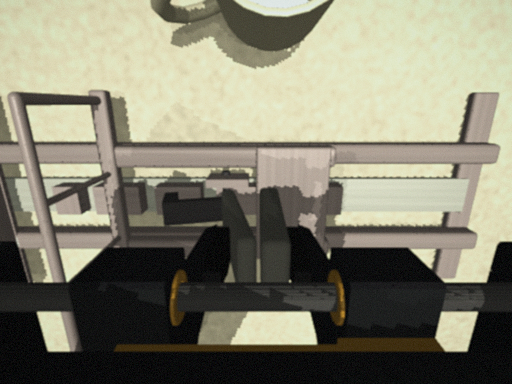

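The latch (about (190,205)) is lifted and stands over the flat top between the first and middle notches, and both uprights are pinched. Now release and push by the post.

```bash
python3 - <<'E'
from h import *
robot.set_gripper(.70); robot.pause(.2); stat("open")
robot.line_to(at(.119),.06); robot.pause(.1); F0=robot.current_contact_force()@yr; stat("near")
L=[];d=.119
while d<.157:
    d+=.001; robot.line_to(at(d),.015); f=robot.current_contact_force()@yr-F0
    L.append((round(d*1e3),round(float((robot.current_position()-post0)@yr)*1e3,1),round(f,1)))
    if abs(f)>9: break
print(L); stat("end")
E
```

```text
open d 107.5 z 0.259 F [ 1.  -0.7] open mm 61.6 grip 0.0 t 8.13
near d 119.1 z 0.259 F [ 0.  -0.1] open mm 61.4 grip 0.0 t 8.57
[(120, 120.0, np.float64(0.1)), (121, 120.7, np.float64(-4.6)), (122, 121.5, np.float64(-5.7)), (123, 122.4, np.float64(-6.1)), (124, 123.4, np.float64(-7.1)), (125, 124.4, np.float64(-6.9)), (126, 125.4, np.float64(-6.8)), (127, 126.4, np.float64(-8.0)), (128, 127.4, np.float64(-7.5)), (129, 128.4, np.float64(-5.9)), (130, 129.4, np.float64(-7.5)), (131, 130.4, np.float64(-6.8)), (132, 131.5, np.float64(-7.5)), (133, 132.4, np.float64(-6.8)), (134, 133.4, np.float64(-8.1)), (135, 134.5, np.float64(-6.6)), (136, 135.4, np.float64(-7.8)), (137, 136.4, np.float64(-7.7)), (138, 137.4, np.float64(-6.0)), (139, 138.4, np.float64(-6.9)), (140, 139.4, np.float64(-6.7)), (141, 140.4, np.float64(-6.8)), (142, 141.4, np.float64(-7.7)), (143, 142.4, np.float64(-7.0)), (144, 143.8, np.float64(-0.8)), (145, 145.3, np.float64(0.4)), (146, 146.1, np.float64(-0.1)), (147, 147.0, np.float64(0.1)), (148, 148.0, np.float64(-0.4)), (149, 148.8, np.float64(-5.0)), (150, 149.2, np.float64(-9.7))]
end d 149.2 z 0.2589 F [-9.7 -1.8] open mm 61.9 grip 5.0 t 16.32
```

The force fell at d≈143 mm and rises again at d≈149 mm, as expected for the latch dropping and then stopping the frame. I'll check with a picture before pushing further.

```bash
python3 - <<'E'
from h import *
robot.line_to(at(.143),.05); stat("back")
robot.line_to(at(.143,.36),.15); stat("up")
p,Rt=robot.current_position(),robot.current_tcp_rot(); s=robot.snapshot("wrist"); cv2.imwrite("pics/w3.png",s["pixels"][:,:,::-1])
K,z,T=s["intrinsics"],s["z_map"],s["tool_from_camera"]
v,u=np.mgrid[:384,:512]; c=np.stack([(u-K[0,2])/K[0,0]*z,(v-K[1,2])/K[1,1]*z,z],-1)
W=(c@T[:3,:3].T+T[:3,3])@Rt.T+p; W[z==0]=9
D=W-post0; Y=D@yr; X=D[...,:2]@np.array([np.cos(a),np.sin(a)])
m=(z>0)&(W[...,2]>.115)&(W[...,2]<.135)&(abs(X)<.03)&(v<330)
k,l,st,ce=cv2.connectedComponentsWithStats(m.astype(np.uint8))
for i in range(1,k):
    if st[i,4]>40: Q=l==i; print(ce[i].round(),st[i,4],"Y",np.percentile(Y[Q],[2,50,98]).round(4),"z",np.median(W[...,2][Q]).round(4))
E
```

```text
back d 143.0 z 0.259 F [ 0.3 -0.4] open mm 61.5 grip 0.0 t 16.62
up d 143.1 z 0.3591 F [0.4 0.1] open mm 61.6 grip 0.0 t 17.44
[ 25. 198.] 1505 Y [0.3301 0.3312 0.3324] z 0.1256
[240. 197.] 468 Y [0.1522 0.1569 0.1619] z 0.1241
[279. 198.] 662 Y [0.1185 0.1255 0.1319] z 0.1253
```

View pics/w3.png

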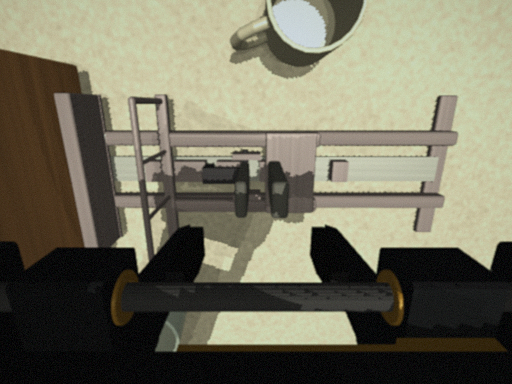

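The picture shows the post at (279,190), the lever at (240,190) and nothing touching them. The post-to-lever gap is 31.4 mm, as it was when let go, and the frame is at +125.5 mm, which is where the middle notch was measured. The latch is home, so I'm handing in.

```bash
python3 -c "
from cell import robot
print(robot.close_job(), robot.current_clock())"
```

```text
the job is handed in; nothing more can be done
the job is handed in; nothing more can be done
```

I handed the job in at about 17 s on the robot clock: by my measurements the latch is fully home in the middle notch (frame moved 125.5 mm, lever back at rest), the gripper is clear and nothing else was touched, but no verdict was returned.

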